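Set the gel pump in its counter station, nozzle over the drip dish

ROBOT

A 7-joint arm with a two-finger parallel gripper is mounted at the origin on the work surface. World frame = base frame: x ahead of the robot, y to its left, z up, the work surface at z = 0. Lengths are in m, angles in rad, forces in N, time in s.
With the tool pointing down it reaches from about 0.4 to 0.75 m from the base axis. Payload 19.5 kg.
Tool frame: the origin (TCP) lies at the very end of the fingers, on their centre line; the grasp point (between the pads) lies 19 mm behind it (manip.grasp_offset is the distance from the TCP to the grasp point, in m); z points along the fingers, y is the direction in which the jaws open and shut (so a half turn about z gives the same grasp; the last joint's range is limited). The gripper opens to 85 mm and grips with 20 to 120 N. Pads are 22 mm wide; open, the fingers measure 114 mm over their backs; the gripper's body (76 mm by 85 mm) begins 54 mm behind the grasp point. The pads swing forward as they close: fully open they stand 13 mm farther back than shut.
Start: joints at [1.157, 0.707, -0.028, 1.485, 0.022, 0.951, -0.075], TCP at [0.209, -0.536, 0.231] pointing down, gripper open.
Joint ranges: [-2.71, 2.71], [-0.32, 2.16], [-1.57, 1.52], [0, 2.45], [-1.46, 4.6], [0, 2.02], [-2.83, 2.83]. Speed limits (rad/s): [1.89, 1.89, 2.57, 2.57, 3.01, 3.01, 3.01].

INTERFACE

Orientations are given as a unit quaternion [x, y, z, w].
In Python, from rig import manip gives the robot as it stands. The module is installed in compiled form; this text tells all that it offers. Calls block until the motion is done:
- manip.reach(position, orientation): joint-space move of the TCP to a pose.
- manip.servo_line(position, vel=0.15, frame=None): straight line of the TCP; frame=None keeps the orientation; vel is the mean speed in m/s.
- manip.goto_joints(angles): joint-space move.
- manip.move_gripper(opening, newtons=None): finger opening in m; newtons is the grip in N (None keeps the last); returns when the fingers have stopped.
- manip.wait(seconds).
- manip.ik(position, orientation): joint angles nearest the present ones, or None.
- manip.observe(): the state.
- manip.snapshot(name): name is "scene" or "top"; returns a dict with "frame" (480x640x3 uint8, blue, green, red), "depth" (480x640 float32, m along the optical axis (not along the pixel's ray), 0 where there is no reading), "fx", "fy", "cx", "cy" (pixels), "dist_coeffs" ([k1, k2, p1, p2, k3] as OpenCV has them; the pictures are not rectified), "position" and "orientation" of the camera in the world. Camera axes: x right, y down, z forward; pixel columns grow to the right and rows downward; lengths in m; the calibration is good to about 2 mm. A picture is of the moment at which its call begins.
A pose or a line that the arm cannot do raises manip.PlanningError and nothing moves.
- manip.hand_in(): hands the job in, once; it reports no verdict.
The state is a dict: "t": time; "q": joint angles; "joint_velocities": joint speeds; "joint_torque": joint torques, N m; "ee_pos": TCP position; "orientation": TCP orientation; "wrist_force": force on the tool from outside, world axes, zero at the start; "wrist_torque": the same for the moment, N m; "grip_width": finger opening in m.
Only numpy, scipy, OpenCV 4.12 (cv2) and the standard library are available. Lean on these libraries where they do the work, as an engineer would, in place of code of your own. Each camera call takes 0.05 s, during which the arm holds its last target.

TASK

At the checkout, put the large hand-gel pump bottle back into the round seat of its steel counter station, turned so that its nozzle ends over the little drip dish. Keep the bottle upright, set it down on the bottom of the seat rather than dropping it in, and let go.

Things in the scene. Friction and masses are not known exactly. Their poses are not given: they have to be found in the camera images.
- pump_bottle: large rigid pump bottle, 154 mm tall, 0.2-0.45 kg, loose (a 90 mm pump bottle is a bystander). Origin: centre of underside; z up, x along nozzle. White round body 56 mm wide to 84 mm up, shoulder, grey round collar 34 mm wide at 98-130 mm (grip here from above, about 120 mm up), stem, head. Nozzle 13 mm wide at 143-153 mm up, reaching 62 mm along +x: straddle it, closing across it.
- nozzle_tip (a point): mouth of the bottle's nozzle: lower end of its short downward spout, 58 mm from the bottle's axis along its +x, 132 mm above its underside; it turns only with the whole bottle
- dock: fixed steel counter station: plate 140 x 90 mm, 6 mm thick, with a round seat (ring 68 mm inside, 74 mm outside, rim 16 mm above the counter; the bottle stands inside it on the plate, 6 mm above the counter) and a drip dish. Origin: on the counter under the seat's centre; z up, x from the seat's centre to the dish. Plate reaches from -48 to +92 mm along x.
- dish (a point): centre of the small round drip dish on the station, 43 mm across, rim (where this point lies) 18 mm above the counter, 59 mm from the seat's centre along the station's +x
Not all that is in view belongs to the job. Leave any yellow look-alike of the pump_bottle alone.

How it is judged:
At the end, for the whole second after the job is handed in: The large pump bottle stands inside the ring of the station's seat, on the plate (axis within 10 mm of the seat's centre, underside less than 10 mm above the counter), upright within about 6 degrees, at rest, and its nozzle's mouth is over the drip dish (within 18 mm of its centre, seen from above) (horizontal distance between pump_bottle and dock below 0.01 m and z of pump_bottle in the frame of dock below 0.01 m and angle between pump_bottle's own z axis and vertical below 0.1 rad and horizontal distance between nozzle_tip and dish below 0.018 m and linear speed of pump_bottle below 0.02 m/s); the robot touches nothing.
It fails at once if the large pump bottle tipped more than about 35 degrees (angle between pump_bottle's own z axis and vertical above 0.6 rad).
It fails at once if the bottle dropped into the seat (faster than 0.7 m/s over it, a fall of about 25 mm) (horizontal distance between pump_bottle and dock below 0.02 m and z of pump_bottle in the frame of dock below 0.05 m and linear speed of pump_bottle above 0.7 m/s).
It also fails if it takes over 40 s, if anything falls off the work surface, if the arm or the gripper's body presses on something with over 40 N, if the wrist force passes 120 N, or if a joint passes its speed limit or range.

## Working session

There is one attempt and no reset: what is moved stays moved. The work goes in short steps, each a Python script; the robot and the scene stay as the last script left them, time stands still between calls to the robot, and variables do not carry over. Pictures are saved under pics/ and viewed, and the job is handed in when it is done.

```bash
mkdir -p pics; cat > h.py <<'E'
import numpy as np, cv2
from scipy.spatial.transform import Rotation as R
from rig import manip
def snap(n,fn=None):
    s=manip.snapshot(n)
    if fn: cv2.imwrite('pics/'+fn+'.png',s['frame'])
    np.savez('/tmp/'+(fn or n)+'.npz',**{k:np.asarray(v) for k,v in s.items()})
    return s
def ray(s,uv):
    K=np.array([[s['fx'],0,s['cx']],[0,s['fy'],s['cy']],[0,0,1.]])
    p=cv2.undistortPoints(np.array(uv,float).reshape(-1,1,2),K,np.array(s['dist_coeffs'],float))[:,0]
    Rm=R.from_quat(s['orientation']).as_matrix()
    return np.c_[p,np.ones(len(p))]@Rm.T, np.array(s['position'])
def onplane(s,uv,z):
    d,o=ray(s,uv); return o+d*((z-o[2])/d[:,2])[:,None]
def bydepth(s,uv):
    d,o=ray(s,uv); uv=np.array(uv).reshape(-1,2).astype(int)
    return o+d*s['depth'][uv[:,1],uv[:,0]][:,None]
E
python3 - <<'E'
from h import *
for n in('scene','top'):
    s=snap(n,n+'0'); print(n,s['position'],R.from_quat(s['orientation']).as_matrix().round(2).tolist(),s['fx'],s['dist_coeffs'])
print(manip.observe())
E
```

```text
scene [ 1.13146734 -0.29973883  0.88839146] [[0.47, 0.68, -0.56], [0.88, -0.35, 0.31], [0.02, -0.64, -0.76]] 566.575873194648 [-0.13580894  0.          0.          0.          0.        ]
top [0.44568583 0.02338217 0.9492399 ] [[-0.01, -0.99, 0.13], [-1.0, 0.01, 0.01], [-0.01, -0.13, -0.99]] 483.245381493976 [0.03959626 0.         0.         0.         0.        ]
{'t': 0.1, 'q': array([ 1.15730457,  0.70701215, -0.02765386,  1.48492838,  0.02201151,
        0.95089938, -0.07552066]), 'joint_velocities': array([ 5.66584545e-05,  7.87625989e-04, -8.63294861e-04, -1.35477104e-03,
        3.10919076e-04,  1.81020306e-03, -2.32462484e-04]), 'joint_torque': array([ 7.78195645e-04, -8.84285545e+01,  1.23602148e+00, -2.36451244e+01,
        1.69042608e-02,  5.09777048e-03,  1.04822527e-05]), 'ee_pos': array([ 0.20882243, -0.53549949,  0.23089593]), 'orientation': array([ 9.82769759e-01,  1.84833377e-01, -9.37495858e-05, -4.63004081e-04]), 'wrist_force': array([ 0.19579919, -0.12561802,  1.34333162]), 'wrist_torque': array([ 0.00025823, -0.01324829,  0.00775191]), 'grip_width': 0.08546878119610836}
```

View pics/scene0.png

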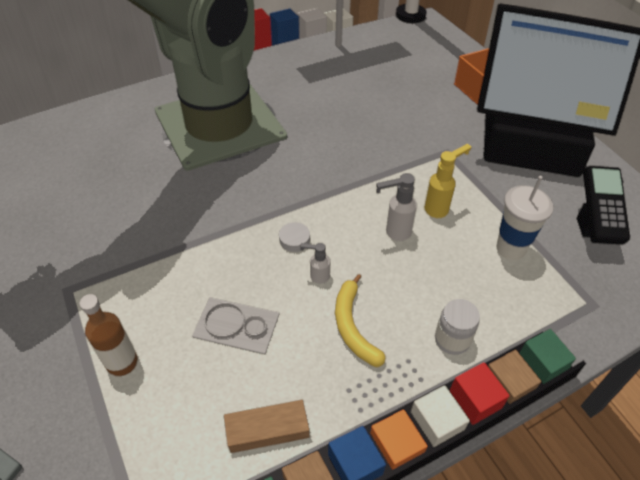

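View pics/top0.png

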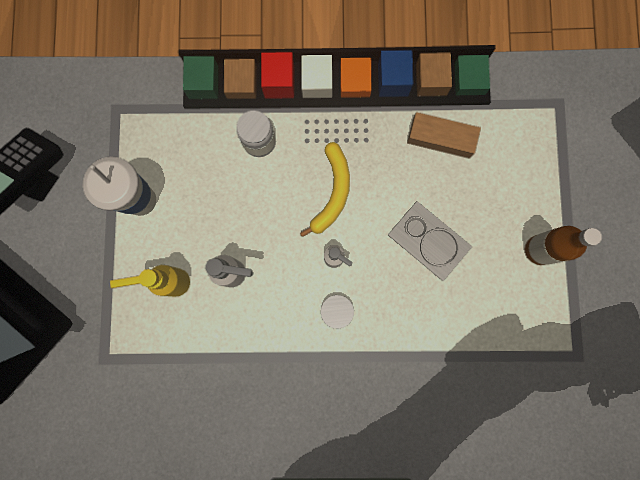

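The scene view shows the large white bottle at about (402,215) with its head at (405,183). The small bottle is at (320,265), the yellow look-alike at (440,190), and the station at (237,325). In the top view the large bottle is at (225,268) with its nozzle to (252,273), and the station's seat is at (438,246) and its dish at (415,227). I'll enlarge these.

```bash
python3 - <<'E'
import cv2,numpy as np
t=cv2.imread('pics/top0.png');s=cv2.imread('pics/scene0.png')
f=lambda i,x,y,w,h:cv2.resize(i[y:y+h,x:x+w],(400,300),interpolation=cv2.INTER_CUBIC)
cv2.imwrite('pics/crops.png',np.vstack([np.hstack([f(t,190,240,80,60),f(t,380,195,100,75+0)]),np.hstack([f(s,365,165,100,75),f(s,187,290,100,75)])]))
E
```

```text
(no output)
```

View pics/crops.png

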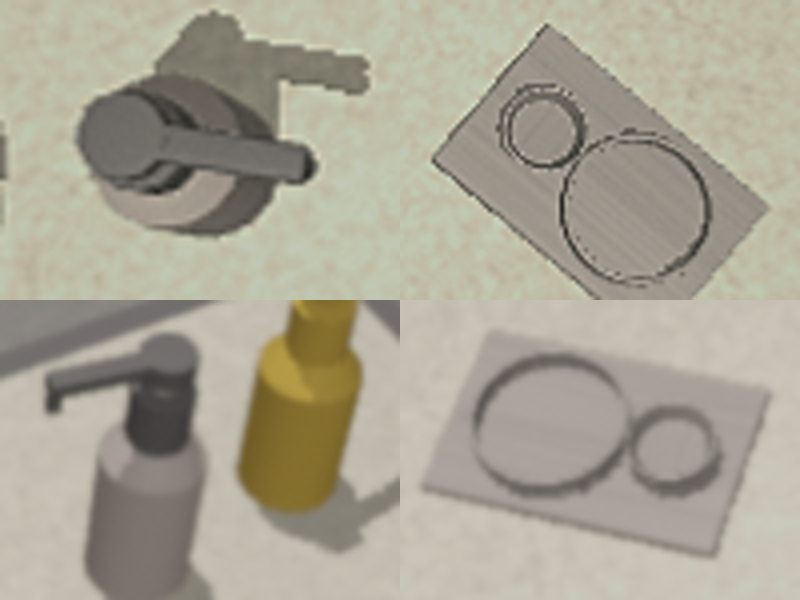

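```bash
cat > m.py <<'E'
from h import *
import sys
def cloud(s,x0,y0,x1,y1):
    u,v=np.meshgrid(np.arange(x0,x1),np.arange(y0,y1)); uv=np.c_[u.ravel(),v.ravel()]
    p=bydepth(s,uv); ok=s['depth'][uv[:,1],uv[:,0]]>0
    return uv[ok],p[ok]
if __name__=='__main__':
    T=dict(np.load('/tmp/top0.npz')); S=dict(np.load('/tmp/scene0.npz'))
    for n,s,box in(('top',T,(190,240,270,300)),('scene',S,(365,160,422,250))):
        uv,p=cloud(s,*box)
        for lo,hi in((.141,.17),(.10,.128),(.02,.08)):
            m=(p[:,2]>lo)&(p[:,2]<hi); q=p[m]
            print(n,lo,hi,m.sum(),q.mean(0).round(4),q.min(0).round(4),q.max(0).round(4))
            if lo==.141:
                c,_,a=cv2.minAreaRect(q[:,:2].astype(np.float32)*1000);print('rect',c,_,a)
        print('ztop pct',np.percentile(p[:,2],[50,90,95,99,100]).round(4))
    print('head',onplane(T,[[215.4,267]],.154),'nozend',onplane(T,[[252.4,273]],.150))
    print('head S',onplane(S,[[365+168/4,165+(352-300)/4]],.154),'noz S',onplane(S,[[365+47/4,165+(380-300)/4]],.150))
    for n,s,seat,dish in(('top',T,(439,246.75),(415.75,226.6)),('scene',S,(187+(552-400)/4,290+(424-300)/4),(187+(675-400)/4,290+(449-300)/4))):
        a=onplane(s,[seat],.016)[0];b=onplane(s,[dish],.018)[0];d=b-a
        print(n,'seat',a.round(4),'dish',b.round(4),'len',np.hypot(d[0],d[1]),'yaw',np.degrees(np.arctan2(d[1],d[0])))
    uv,p=cloud(T,370,190,490,290)
    print('plate z',np.percentile(p[:,2],[5,50,95,99]))
    # plate corners
    hs=cv2.cvtColor(T['frame'],cv2.COLOR_BGR2LAB)[190:290,370:490].astype(int)
    m=((hs[...,1]-128>-1)).astype(np.uint8); m=cv2.morphologyEx(m,cv2.MORPH_OPEN,np.ones((3,3)))
    m=cv2.morphologyEx(m,cv2.MORPH_CLOSE,np.ones((5,5)))
    cs,_=cv2.findContours(m,0,1); c=max(cs,key=cv2.contourArea); r=onplane(T,c[:,0]+[370,190],.006)[:,:2]
    print('plate rect',cv2.minAreaRect(r.astype(np.float32)*1000), cv2.contourArea(c))
E
python3 m.py
```

```text
top 0.141 0.17 491 [0.5087 0.1887 0.1535] [0.4959 0.1456 0.1434] [0.5263 0.2205 0.1578]
rect (511.1274719238281, 182.94752502441406) (75.23234558105469, 28.278512954711914) 87.7251968383789
top 0.1 0.128 35 [0.5051 0.1974 0.1159] [0.4953 0.1921 0.1037] [0.5259 0.2073 0.1273]
top 0.02 0.08 123 [0.5018 0.1886 0.051 ] [0.4843 0.1807 0.0204] [0.5359 0.2117 0.0792]
ztop pct [0.0019 0.149  0.1537 0.1557 0.1578]
scene 0.141 0.17 389 [0.5113 0.1876 0.151 ] [0.4953 0.1459 0.1414] [0.528  0.2243 0.1588]
rect (511.9287414550781, 185.04647827148438) (78.51446533203125, 31.31075668334961) 88.50939178466797
scene 0.1 0.128 190 [0.521  0.2004 0.1145] [0.499  0.1493 0.1004] [0.5303 0.2228 0.128 ]
scene 0.02 0.08 547 [0.5287 0.195  0.0503] [0.4974 0.1783 0.0201] [0.5423 0.23   0.0799]
ztop pct [0.0015 0.1263 0.1507 0.1545 0.1588]
head [[0.51116541 0.20482824 0.154     ]] nozend [[0.50089954 0.14431591 0.15      ]]
head S [[0.51260982 0.20735031 0.154     ]] noz S [[0.49979214 0.14839724 0.15      ]]
top seat [ 0.5576 -0.1969  0.016 ] dish [ 0.5973 -0.1531  0.018 ] len 0.059093869914359685 yaw 47.82599847849458
scene seat [ 0.5639 -0.1974  0.016 ] dish [ 0.6026 -0.1531  0.018 ] len 0.05874289079532903 yaw 48.910538992505316
plate z [-0.00128091  0.00206074  0.00943638  0.01693759]
plate rect ((571.692626953125, -180.93313598632812), (139.83499145507812, 90.19597625732422), 48.89474105834961) 3125.0
```

```bash
python3 - <<'E'
from m import *
S=dict(np.load('/tmp/scene0.npz'));T=dict(np.load('/tmp/top0.npz'))
# scene: plate corners from crop view
c=np.array([[490,330],[770,392],[715,556],[420,487]],float); uv=np.c_[187+(c[:,0]-400)/4,290+(c[:,1]-300)/4]
P=onplane(S,uv,.006)[:,:2]*1000; print(P.round(1), cv2.minAreaRect(P.astype(np.float32)),P.mean(0))
c=np.array([[546,24],[768,207]],float);print(onplane(T,np.c_[380+(c[:,0]-400)/4,195+c[:,1]/4],.006)[:,:2]*1000)
for s,b in((T,(370,190,490,290)),(S,(190,295,285,355))):
    uv,p=cloud(s,*b)
    for z in((-.01,.0045),(.012,.03)):
        m=(p[:,2]>z[0])&(p[:,2]<z[1]);print(z,m.sum(),(p[m].mean(0)*1000).round(1),p[m,2].std())
for z in(.0,):
    uv,p=cloud(S,280,330,340,345);print('counter z scene',p[:,2].mean()); uv,p=cloud(T,270,280,310,300);print('counter z top',p[:,2].mean())
uv,p=cloud(S,215,312,235,330);print('seat floor S',p[:,2].mean()); uv,p=cloud(T,430,240,448,255);print('T',p[:,2].mean())
# ik candidates
def q(y): return np.array([np.cos(y/2),np.sin(y/2),0,0])
for a in(-100.5,79.5):
  for d in(148.7,148.7-360):
    y=np.radians(a);y2=np.radians(a+d)
    try:
        j1=manip.ik([.5115,.206,.2],q(y)); j2=manip.ik([.559,-.197,.2],q(y2))
        print(a,d,None if j1 is None else j1.round(2),None if j2 is None else j2.round(2))
    except Exception as e: print(a,d,e)
E
```

```text
[[ 495.2 -203.4]
 [ 586.8  -99.7]
 [ 653.9 -157.2]
 [ 561.9 -261.9]] ((574.5277709960938, -180.2977294921875), (139.4449462890625, 88.69898223876953), 48.683616638183594) [ 574.43787593 -180.53436553]
[[ 650.5885474  -158.57305582]
 [ 558.14941207 -263.17404153]]
(-0.01, 0.0045) 8841 [ 575.2 -181.9    1.2] 0.0016179004017279916
(0.012, 0.03) 356 [ 573.8 -181.3   15.9] 0.00228029560124751
(-0.01, 0.0045) 2896 [ 571.6 -178.1    1.4] 0.0018042154881456576
(0.012, 0.03) 391 [ 571.  -179.9   15.6] 0.0020685998923857013
counter z scene 0.001054117292242458
counter z top 0.0012078894709091484
seat floor S 0.0060807543702561745
T 0.00659272261510037
-100.5 148.7 [ 0.12  1.02 -1.35  1.6   1.01  1.37  1.61] [ 0.32  0.77 -0.08  1.46  0.07  0.92 -0.5 ]
-100.5 -211.3 [ 0.12  1.02 -1.35  1.6   1.01  1.37  1.61] [ 0.32  0.77 -0.08  1.46  0.07  0.92 -0.5 ]
79.5 148.7 [-0.37  0.71 -0.13  1.61  0.12  0.82 -0.74] [ 0.8   1.07 -1.35  1.44  1.04  1.44  1.87]
79.5 -211.3 [-0.37  0.71 -0.13  1.61  0.12  0.82 -0.74] [ 0.8   1.07 -1.35  1.44  1.04  1.44  1.87]
```

Both views put the plate centre within 3 mm of each other (571.7,−180.9 and 574.5,−180.3), with yaw 48.7° in each. The seat is then at about (0.5585, −0.197). The bottle axis is at about (0.5115, 0.206) with the nozzle yaw at −100.5°. Sizes and heights match the task data. Next I move above the bottle, with the wrist turned half a turn so the carry stays near vertical.

```bash
cat >> h.py <<'E'
def q(deg):
    y=np.radians(deg); return np.array([np.cos(y/2),np.sin(y/2),0,0])
def st():
    o=manip.observe(); x=R.from_quat(o['orientation']).as_matrix()[:,0]
    print('t%.1f'%o['t'],'p',o['ee_pos'].round(4),'yaw',np.degrees(np.arctan2(x[1],x[0])).round(1),'q',o['q'].round(2),'F',o['wrist_force'].round(1),'w',round(o['grip_width'],4)); return o
E
python3 - <<'E'
from h import *
p=manip.observe()['ee_pos']
manip.servo_line([p[0],p[1],.33],vel=.25); st()
manip.reach([.5115,.206,.30],q(79.5)); o=st()
a=o['q'].copy(); a[6]+=np.pi
manip.goto_joints(a); st(); snap('top','top1'); snap('scene','scene1')
E
```

```text
t0.6 p [ 0.2088 -0.5354  0.33  ] yaw 21.3 q [ 1.15  0.62 -0.02  1.3   0.01  1.22 -0.07] F [-0.3 -0.7  0.1] w 0.0851
t3.5 p [0.5118 0.2053 0.3   ] yaw 79.4 q [-0.12  0.65 -0.63  1.44  0.39  1.18 -0.99] F [-0.3 -0.4  0.2] w 0.0854
t6.2 p [0.5118 0.2053 0.3   ] yaw -100.6 q [-0.12  0.65 -0.63  1.44  0.39  1.18  2.15] F [0.1 0.2 0.7] w 0.085
```

View pics/scene1.png

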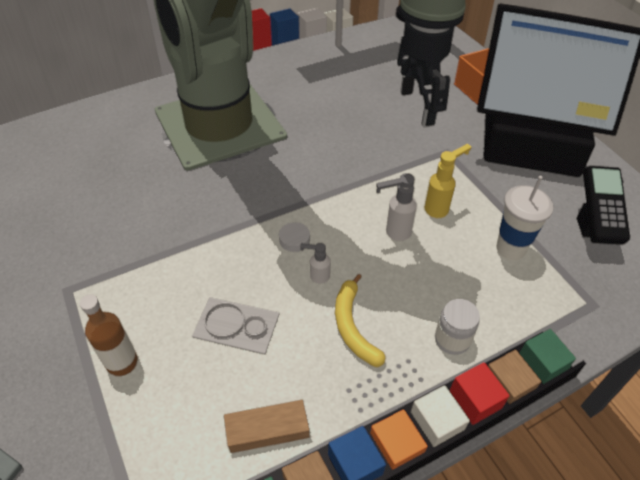

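The gripper is over the bottle in the scene view, with fingertips near (405,90) and (430,122). I'll project the TCP to check this against the picture, then go down.

```bash
cat >> h.py <<'E'
def proj(s,P):
    Rm=R.from_quat(s['orientation']).as_matrix(); t=-Rm.T@np.array(s['position'])
    K=np.array([[s['fx'],0,s['cx']],[0,s['fy'],s['cy']],[0,0,1.]])
    return cv2.projectPoints(np.array(P,float).reshape(-1,3),cv2.Rodrigues(Rm.T)[0],t,K,np.array(s['dist_coeffs'],float))[0][:,0]
E
python3 - <<'E'
from h import *
S=dict(np.load('/tmp/scene0.npz')); o=manip.observe(); M=R.from_quat(o['orientation']).as_matrix()
print(proj(S,[o['ee_pos']+M[:,1]*k-[0,0,-.013] for k in(-.05,0,.05)]))
manip.servo_line([.5115,.206,.19],vel=.15); st()
snap('scene','scene2'); snap('top','top2')
i=np.hstack([cv2.resize(cv2.imread('pics/%s2.png'%n)[y:y+150,x:x+100],(400,600)) for n,x,y in(('scene',350,110),('top',170,200))]); cv2.imwrite('pics/c2.png',i)
E
```

```text
[[428.76376808 127.35917925]
 [416.69104044 109.53308907]
 [405.36691161  92.91026696]]
t7.2 p [0.5118 0.2062 0.1908] yaw -100.6 q [-0.15  0.77 -0.57  1.62  0.5   0.9   2.05] F [-0.   0.3  0.5] w 0.0854
```

View pics/c2.png

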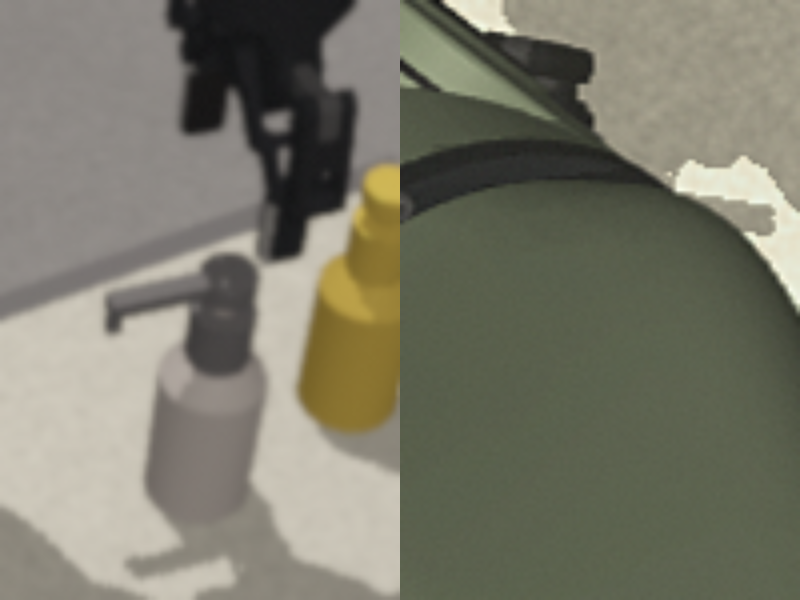

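The fingers straddle the head, far finger at crop (205,110) and near finger at crop (285,240), and the yellow bottle is clear of both. I'll descend and grip.

```bash
python3 - <<'E'
from h import *
S=dict(np.load('/tmp/scene0.npz')); print('yellow head',onplane(S,[[448,158]],.154).round(3))
manip.servo_line([.5115,.206,.103],vel=.1); st()
manip.move_gripper(.02,newtons=40); st()
snap('scene','scene3')
cv2.imwrite('pics/c3.png',cv2.resize(cv2.imread('pics/scene3.png')[140:260,340:500],(800,600)))
E
```

```text
yellow head [[0.5   0.312 0.154]]
t8.3 p [0.5117 0.2061 0.1035] yaw -100.6 q [-0.19  0.89 -0.49  1.7   0.6   0.7   1.96] F [-0.1  0.1  0.5] w 0.0855
t8.9 p [0.5116 0.206  0.1033] yaw -100.6 q [-0.19  0.89 -0.49  1.7   0.6   0.7   1.96] F [-1.3 -1.1  6.6] w 0.0327
```

View pics/c3.png

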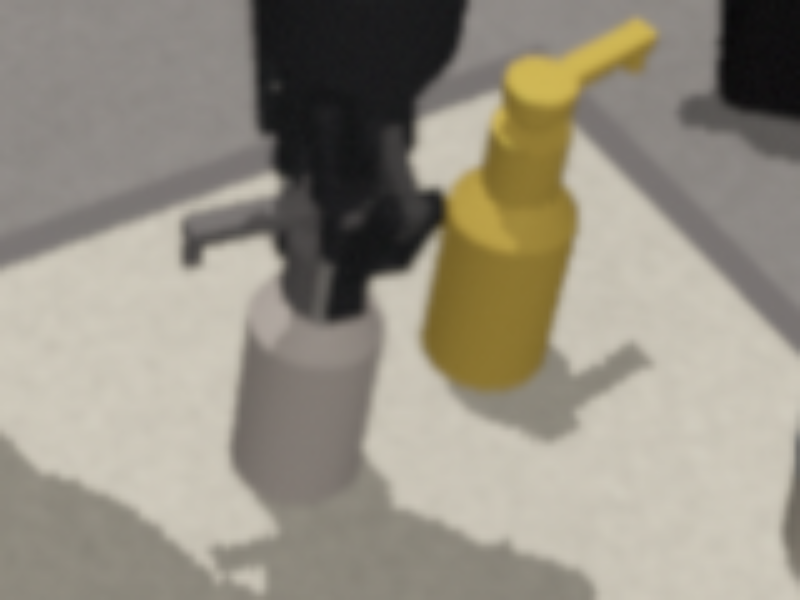

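The gripper stopped at 32.7 mm on the 34 mm collar, so it has a firm grip, and the bottle is upright. I'll lift it and carry it in a straight line while turning it.

```bash
python3 - <<'E'
from h import *
manip.servo_line([.5115,.206,.27],vel=.12); o=st()
tgt=[.5585,-.197,.22]
try:
    manip.servo_line(tgt,vel=.1,frame=q(48.7))
except manip.PlanningError as e:
    print('plan',e)
    for y in (0,-30,20): print(y,manip.ik(tgt,q(y)))
    print(manip.ik(tgt,q(48.7)))
st()
snap('scene','scene4');snap('top','top4')
E
```

```text
t10.4 p [0.5113 0.2059 0.2695] yaw -100.6 q [-0.13  0.68 -0.62  1.5   0.42  1.1   2.12] F [ 0.3 -0.  -2.7] w 0.0326
plan the arm cannot follow that straight line within its joint ranges
0 [-0.17866112  1.07123852  1.29720437  1.45117019 -1.03313888  1.39152887
 -0.41800243]
-30 [-0.17866112  1.07123852  1.29720437  1.45117019 -1.03313888  1.39152887
 -0.94160121]
20 [-0.17866112  1.07123852  1.29720437  1.45117019 -1.03313888  1.39152887
 -0.06893658]
[-0.14139287  0.97205356  1.07606412  1.44999477 -0.8753049   1.24356159
  0.3126628 ]
t10.4 p [0.5113 0.2059 0.2695] yaw -100.6 q [-0.13  0.68 -0.62  1.5   0.42  1.1   2.12] F [ 0.3 -0.  -2.7] w 0.0326
```

View pics/scene4.png

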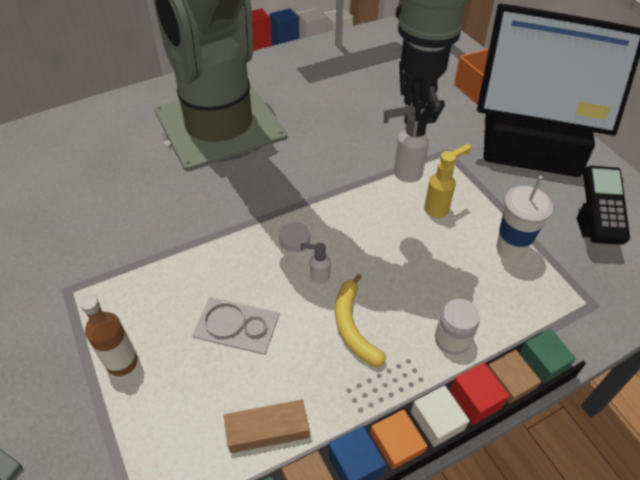

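View pics/top4.png

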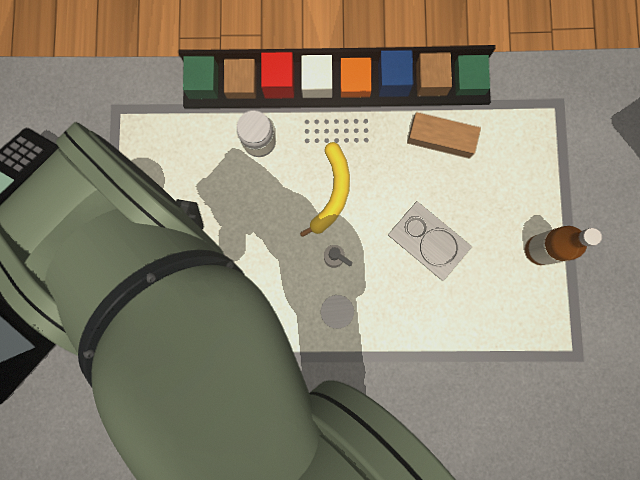

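The bottle hangs upright at scene (410,155). The line failed because turning the short way would push joint 7 out of range. I'll turn it the other way with joint 7 alone, which keeps the bottle vertical, and then carry it in a line.

```bash
python3 - <<'E'
from h import *
a=manip.observe()['q'].copy(); a[6]-=2.6
manip.goto_joints(a); st()
tgt=[.5585,-.197,.22]
try: manip.servo_line(tgt,vel=.13,frame=q(48.7))
except manip.PlanningError as e: print('plan',e)
st()
snap('scene','scene5');snap('top','top5')
E
```

```text
t12.9 p [0.5114 0.206  0.2696] yaw 110.5 q [-0.13  0.68 -0.62  1.5   0.42  1.1  -0.47] F [ 0.8 -0.4 -2.1] w 0.0329
t16.1 p [ 0.5585 -0.1967  0.2201] yaw 48.7 q [ 0.45  0.76 -0.33  1.43  0.27  1.   -0.67] F [-0.9 -0.5 -2.2] w 0.033
```

View pics/scene5.png

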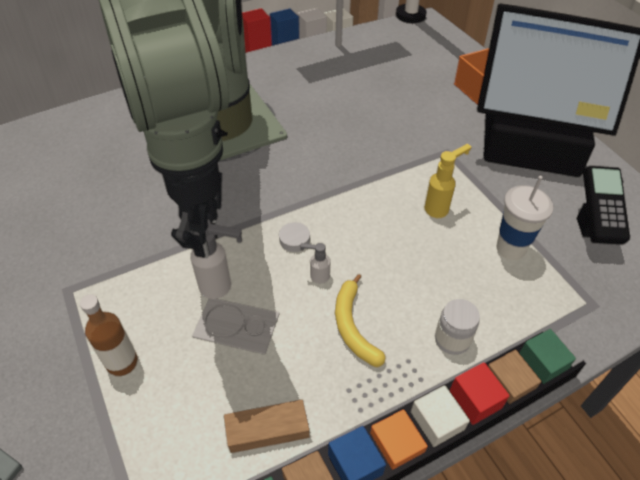

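View pics/top5.png

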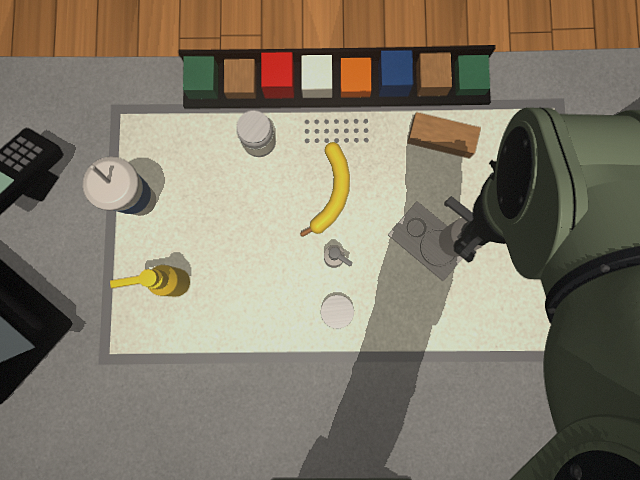

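The bottle hangs over the station at scene (211,270). Its nozzle points toward the dish, tip near scene (240,238) and top (448,202). I'll go down to about 15 mm above the rim and measure the body against the ring.

```bash
python3 - <<'E'
from h import *
manip.servo_line([.5585,-.197,.135],vel=.1); o=st()
s=snap('scene','scene6'); t=snap('top','top6')
a=np.radians(48.7);d=np.array([np.cos(a),np.sin(a),0])
# expected positions
ax=np.array([o['ee_pos'][0],o['ee_pos'][1],0]); zb=o['ee_pos'][2]-.1033
print('underside z',zb)
for n,im in(('scene',s),('top',t)):
    th=np.linspace(0,2*np.pi,60); C=np.c_[np.cos(th),np.sin(th),0*th]
    f=im['frame'].copy()
    def poly(P,col):
        u=proj(im,P); return u,col
    L=[poly(ax+[0,0,zb]+.028*C,(0,0,255)),poly(np.array([.5585,-.197,.016])+.035*C,(0,255,0)),poly(ax+[0,0,zb+.084]+.028*C,(0,0,255)),poly(ax+np.array([0,0,zb+.098])+.017*C,(0,0,255)),
       (proj(im,[ax+d*.062+[0,0,zb+.148]]),(255,0,0)),(proj(im,[np.array([.5585,-.197,.018])+d*.059+.0215*c for c in C]),(0,255,0))]
    x0,y0=(175,215) if n=='scene' else (380,170)
    c=cv2.resize(f[y0:y0+130,x0:x0+85],(400,612))[:600]; k=400/85
    c0=c.copy()
    for u,col in L:
        for p in u: cv2.circle(c,tuple(int(v) for v in ((p-[x0,y0]+.5)*k)),1,col,-1)
    cv2.imwrite('pics/c6%s.png'%n,np.hstack([c0,c]))
E
```

```text
t17.2 p [ 0.5588 -0.1971  0.1356] yaw 48.7 q [ 0.43  0.86 -0.3   1.53  0.32  0.8  -0.71] F [-0.7 -0.2 -1.6] w 0.033
underside z 0.03227756878115623
```

View pics/c6scene.png

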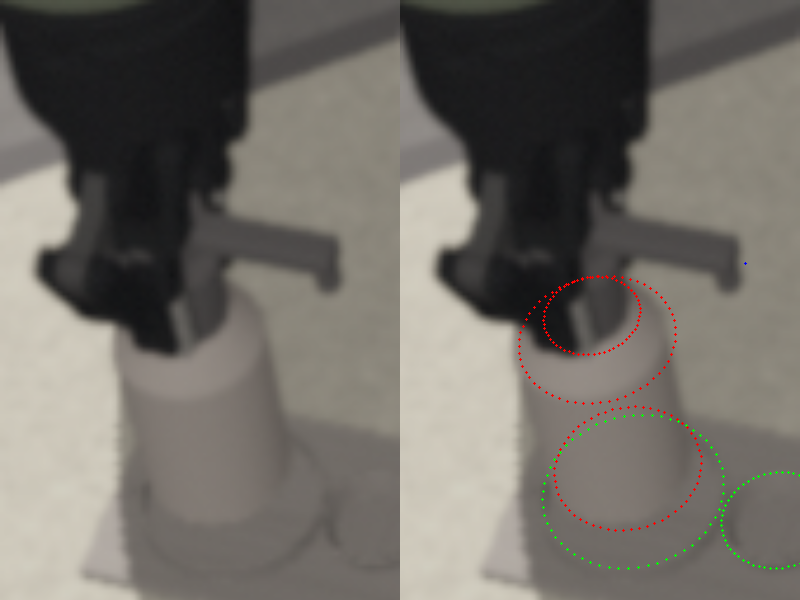

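View pics/c6top.png

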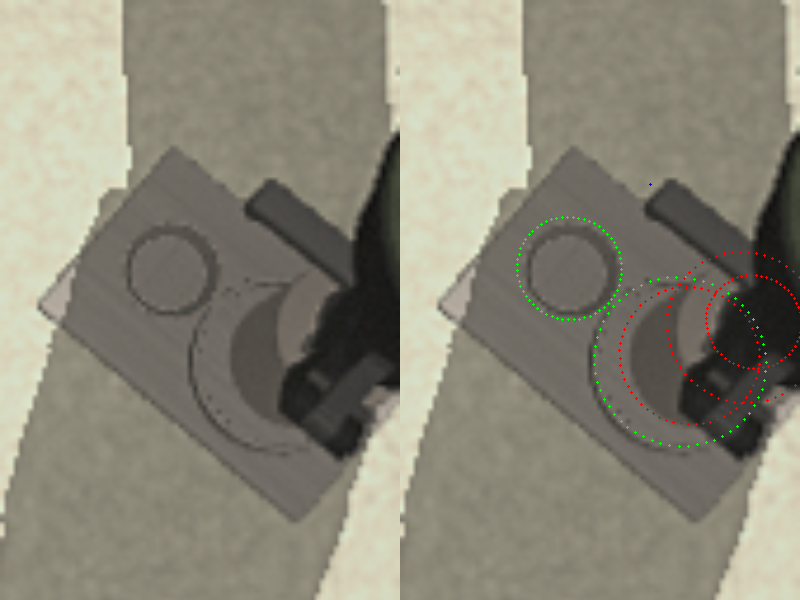

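In both views the held bottle sits about 5 mm back along its nozzle from the plan. In the top view the base's left edge is at crop 632 against 620 expected, and the nozzle end is at (658,195) against (650,184). In the scene view the base is shifted left and up by about 10 px. I'll correct by (+4.5, +3.5) mm and check again.

```bash
cat > ov.py <<'E'
from h import *
def ov(tag,off,top=0):
    o=st(); s=snap('scene','scene'+tag); t=snap('top','top'+tag)
    a=np.radians(48.7);d=np.array([np.cos(a),np.sin(a),0])
    ax=np.array([o['ee_pos'][0]+off[0],o['ee_pos'][1]+off[1],0]); zb=o['ee_pos'][2]-.1033
    th=np.linspace(0,2*np.pi,60); C=np.c_[np.cos(th),np.sin(th),0*th]; seat=np.array([.5585,-.197,0]); out=[]
    for n,im in(('scene',s),('top',t)):
        L=[(ax+[0,0,zb]+.028*C,(0,0,255)),(seat+[0,0,.016]+.037*C,(0,255,0)),(ax+[0,0,zb+.084]+.028*C,(0,0,255)),
           ([ax+d*.062+[0,0,zb+.148]],(255,0,0)),(seat+[0,0,.018]+d*.059+.0215*C,(0,255,0))]
        x0,y0=(175,215) if n=='scene' else (380,170)
        c=cv2.resize(im['frame'][y0:y0+130,x0:x0+85],(400,612))[:600]; k=400/85
        for P,col in L:
            for p in proj(im,P): cv2.circle(c,tuple(int(v) for v in ((p-[x0,y0]+.5)*k)),1,col,-1)
        out.append(c)
    cv2.imwrite('pics/c%s.png'%tag,np.hstack(out))
E
python3 - <<'E'
from ov import *
manip.servo_line([.563,-.1935,.127],vel=.05); ov('7',(-.0045,-.0035))
E
```

```text
t17.7 p [ 0.563  -0.1932  0.1267] yaw 48.7 q [ 0.42  0.88 -0.29  1.52  0.32  0.79 -0.72] F [ 0.5  0.  -2.7] w 0.0326
```

View pics/c7.png

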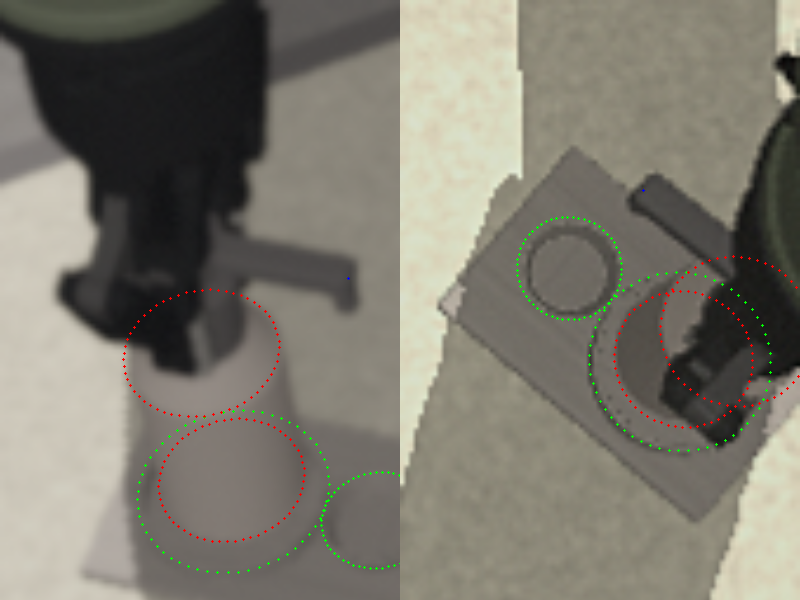

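The overlays now match: the bottle's base (red) is concentric with the ring (green), and the nozzle end sits on the predicted point in both views. I'll lower slowly, watching the force.

```bash
python3 - <<'E'
from ov import *
x,y=.563,-.1935
manip.servo_line([x,y,.113],vel=.04); f0=st()['wrist_force']
z=.113
while z>.1045:
    z-=.001; manip.servo_line([x,y,z],vel=.02); o=manip.observe(); f=o['wrist_force']-f0
    print(round(z,4),o['ee_pos'][2].round(4),f.round(1))
    if f[2]>4 or np.hypot(f[0],f[1])>6: break
ov('8',(-.0045,-.0035))
E
```

```text
t18.3 p [ 0.563  -0.1935  0.1129] yaw 48.7 q [ 0.42  0.9  -0.29  1.53  0.33  0.76 -0.73] F [ 1.  -0.5 -1.9] w 0.0327
0.112 0.1121 [-0.9  0.5 -0.6]
0.111 0.111 [-1.2  0.8 -0.8]
0.11 0.1099 [-0.4  0.3 -1.2]
0.109 0.1094 [-2.3  0.4  7. ]
t19.3 p [ 0.5632 -0.1936  0.1094] yaw 48.7 q [ 0.42  0.9  -0.29  1.54  0.33  0.75 -0.73] F [-1.3 -0.   5.1] w 0.0328
```

View pics/c8.png

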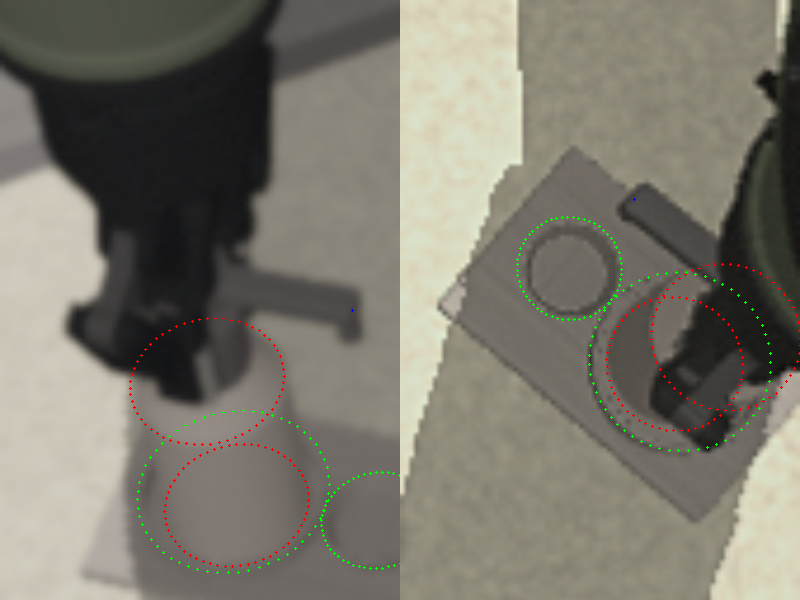

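Contact came at a TCP height of 0.1094 m, which puts the underside at about 6 mm, exactly plate height. A rim contact would have come 10 mm higher. I'll release, retreat straight up, move aside and look.

```bash
python3 - <<'E'
from ov import *
manip.move_gripper(.085); o=st(); p=o['ee_pos']
manip.servo_line([p[0],p[1],.20],vel=.08); manip.servo_line([p[0],p[1],.32],vel=.2)
manip.reach([.45,.2,.35],q(79.5)) if False else None
a=manip.observe()['q'].copy(); a[0]-=.7; manip.goto_joints(a); st()
snap('scene','scene9'); snap('top','top9')
f=lambda n,x,y,w,h:cv2.resize(cv2.imread('pics/%s9.png'%n)[y:y+h,x:x+w],(400,500))
cv2.imwrite('pics/c9.png',np.hstack([f('scene',175,225,104,130),f('top',380,180,104,130)]))
E
```

```text
t20.0 p [ 0.563  -0.1935  0.109 ] yaw 48.7 q [ 0.42  0.9  -0.29  1.54  0.33  0.75 -0.73] F [ 0.9 -0.4 -0.1] w 0.0847
t23.5 p [0.5555 0.2132 0.3187] yaw 88.7 q [-0.26  0.68 -0.35  1.24  0.23  1.27 -0.63] F [-0.1  0.1  0.1] w 0.085
```

View pics/c9.png

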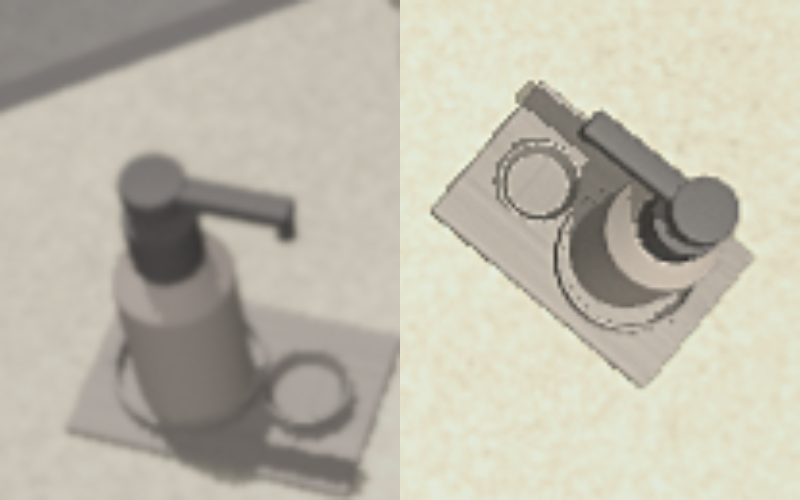

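View pics/top9.png

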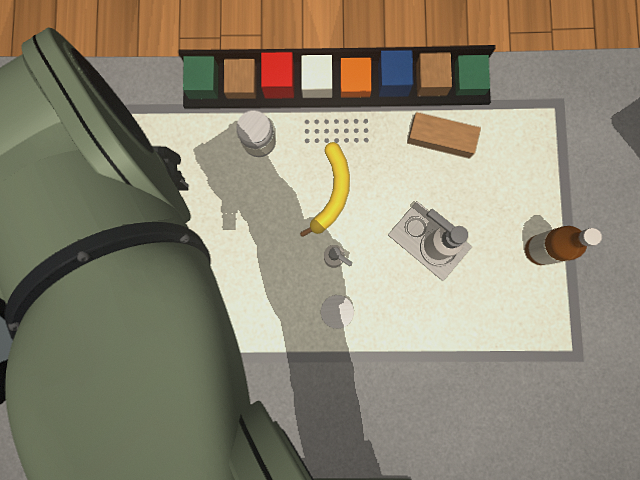

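The bottle stands inside the ring: its base is at scene crop (195,420), within the ring at about (195,375). Its nozzle points along the station toward the dish, with the tip at scene crop (288,235) and top crop (590,125). Next I'll measure head and nozzle end in both views.

```bash
python3 - <<'E'
from m import *
S=dict(np.load('/tmp/scene9.npz'));T=dict(np.load('/tmp/top9.npz')); k=100/385*1.0
k=104/400.
T_=lambda x,y:(380+(x-400)*k,180+y*k); S_=lambda x,y:(175+x*k,225+y*k)
for n,s,h,e,zt in(('top',T,T_(705,210),T_(593,126),.158),('scene',S,S_(152,175),S_(291,208),.156)):
    H=onplane(s,[h],.160)[0];E=onplane(s,[e],.156)[0];d=E-H;a=np.arctan2(d[1],d[0])
    tip=H[:2]+.058*np.array([np.cos(a),np.sin(a)])
    dish=np.array([.5585,-.197])+.059*np.array([np.cos(.85),np.sin(.85)])
    print(n,'head',H.round(4),'end',E.round(4),'len',np.hypot(*d[:2]).round(4),'yaw',np.degrees(a).round(1),'axis-seat',(H[:2]-[.5585,-.197]).round(4),'tip-dish',(tip-dish).round(4),np.hypot(*(tip-dish)).round(4))
for n,s,b in(('top',T,(420,195,480,265)),('scene',S,(200,260,260,340))):
    uv,p=cloud(s,*b); m=p[:,2]>.148; q_=p[m]; print(n,(q_.mean(0)*1000).round(1),'ztop',np.percentile(p[:,2],98).round(4)); print(cv2.minAreaRect(q_[:,:2].astype(np.float32)*1000))
E
```

```text
top head [ 0.5601 -0.1968  0.16  ] end [ 0.5978 -0.1516  0.156 ] len 0.0589 yaw 50.1 axis-seat [0.0016 0.0002] tip-dish [-0.0002  0.0004] 0.0005
scene head [ 0.5598 -0.1944  0.16  ] end [ 0.5995 -0.1479  0.156 ] len 0.0611 yaw 49.5 axis-seat [0.0013 0.0026] tip-dish [0.     0.0024] 0.0024
top [ 572.1 -181.2  159. ] ztop 0.161
((578.35498046875, -179.77947998046875), (75.75296783447266, 28.21748924255371), 41.70927429199219)
scene [ 575.3 -181.9  158.2] ztop 0.1608
((578.486083984375, -180.18820190429688), (76.44631958007812, 29.95817756652832), 42.29292297363281)
```

```bash
python3 - <<'E'
from h import *
st(); manip.hand_in(); print('done')
E
```

```text
t23.6 p [0.5555 0.2133 0.3188] yaw 88.7 q [-0.26  0.68 -0.35  1.24  0.23  1.27 -0.63] F [ 0.6 -0.1  0.1] w 0.0849
the job is handed in; nothing more can be done
done
```

The large pump bottle is back in the seat with its nozzle over the drip dish, and I handed the job in at t ≈ 23.6 s. I gripped it by the collar, turned it with the wrist, lowered it until it touched the plate, let go, and moved the arm clear.

**Final position:** in both views the bottle's axis is within about 3 mm of the seat's centre. The nozzle's mouth is 0.5 mm (top view) and 2.4 mm (scene view) from the dish's centre, against an allowance of 18 mm.

**Seating:** the top of the bottle is about 160 mm above the counter, which is its 154 mm height plus the 6 mm plate. It looks upright, and lowering stopped on contact at exactly plate height.

**Problems and disagreements:**
- **Carry path:** the first carry line was refused because joint 7 would have run out of range. I turned the bottle the other way round instead.
- **Grip offset:** the bottle was held about 5 mm back along its nozzle from where I had planned. I saw this in both views above the seat and corrected it before lowering.
- **Seat position:** the two cameras differed by 3 mm on the plate's centre, and by 6 mm on my first estimate of the seat. I used the mean of the two plate centres.
- **Nozzle direction:** nozzle end points gave 49.5–50.1° against the station's 48.7°. The depth-rectangle fit gave about 42°, but the round head skews it, so I discounted it.

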